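# Draw the blank block out of the dry-block heater

### The job

Fit the lifting puller into the blank block in the heater, screw it in clockwise until it holds, and draw the block straight up out of its well without forcing it. Set it down gently, upright in the steel tray with the puller still in it, and let go; handle it only by the puller and leave everything else undisturbed.

Things in the scene. Friction and masses are not known exactly. Their poses are not given: they have to be found in the camera images.
- puller_grip (a point): Centre of the blue bar handle (64 mm along x, 16 mm along y, 18 mm high) of the puller, a 0.22 kg steel screw-in lifter standing upright and loose in its stand. z points up along its 14 mm rod. 74 mm below this point is the underside of a round shoulder, 36 mm across and 6 mm thick, with the thread end below it.
- block_top (a point): Centre of the upper face of the blank block, aluminium, 74 mm (x) by 54 mm (y) by 60 mm high, about 0.5 kg, in the heater's well, face 3 mm below the rim; z up. In its middle a flush brass bush, 38 mm across, with a 17 mm hole and two opposite slots 8 mm wide out to 16 mm from the axis. The slots' line is turned 0.3 to 1.4 rad anticlockwise from the block's x; not measured: feel or look for it.
- well (a point): Centre of the mouth of the well in the heater's top, 95 mm above the worktop; z up, x and y along the opening's sides: 78 mm (x) by 58 mm (y), 63 mm deep. Two spring strips pinch the block at its +y and -y sides with about 6 N each: drawing it takes about 10 to 16 N with its weight. The block should get no more than about 25 N of push or side load.
- heater: Fixed white dry-block heater, 170 (x) by 240 (y) by 95 mm, cold; origin at the centre of its underside, axes as the well, whose centre is at x 0, y +47 mm. A second bay with a tube block (black holes) lies at its -y half.
- stand: Fixed grey stand of the puller, 84 by 84 by 45 mm, with a 31 mm hole through its middle; origin at the centre of its underside. The puller's shoulder rests on its top.
- tray: Fixed shallow steel tray, 140 by 140 mm outside, walls 4 mm thick and 16 mm high, floor 4 mm thick; origin at the centre of its underside, z up.
- block_mid (a point): Centre of the block, 30 mm below block_top, same axes. How the bush behaves: lugs over brass, the puller stops with its shoulder 16 mm above the face; lugs in the slots, it drops till the shoulder rests on the face. Clockwise (from above) then runs the lugs under a coarse thread: it holds after 0.6 rad, hard stop at 1.3 (0.2 N m or more); anticlockwise is blocked. The bush stays put (holds 3 N m).
- puller_shoulder (a point): On the puller's axis at the underside of its shoulder, axes as puller_grip. The thread end below it is 30 mm long: two round lugs 6 mm thick point to +x and -x, out to 14 mm from the axis, from 10 to 16 mm below the shoulder; the 14 mm core ends in a pilot that tapers from 18 mm below it to a 6 mm tip at 30 mm.
- bottle: Bystander: amber bottle 56 mm across, 120 mm high; origin under its centre.
- jar: Bystander: jar 60 mm across, 70 mm high; origin under its centre.
- dish: Bystander: low glass dish 90 mm across, 16 mm high; origin under its centre.
- slidebox: Bystander: blue slide box 70 by 90 by 32 mm; origin under its centre.
- notebook: Bystander: blue notebook 120 by 90 by 12 mm; origin under its centre.
- weight: Bystander: brass cylinder 44 mm across, 30 mm high; origin under its centre.
- well_floor: Dark steel plate, 78 by 58 by 4 mm, the sprung floor of the well, on which the block stands 63 mm below the rim; origin at the centre of its underside. It starts to give at 8 N (weight included) and then sinks 1 mm per 6 N, up to 5 mm.
Mind the look-alikes: they are no part of the job. Leave any orange look-alike of the part that bears puller_grip alone.

How it is judged:
By the outcome, as a careful person would: the job done as asked, in the order asked, and still so for the second after the job is handed in, with the robot touching nothing.
It also fails if it takes over 67 s, if anything falls off the work surface, if the arm or the gripper's body presses on something with over 40 N, if the wrist force passes 120 N, or if a joint passes its speed limit or range.

### The arm

A 6-joint arm with a two-finger parallel gripper is mounted at the origin on the work surface. World frame = base frame: x ahead of the robot, y to its left, z up, the work surface at z = 0. Lengths are in m, angles in degrees, forces in N, time in s.
With the tool pointing down it reaches from about 0.375 to 0.9 m from the base axis. Payload 3.1 kg.
Tool frame: the origin (TCP) lies at the very end of the fingers, on their centre line; the grasp point (between the pads) lies 19 mm behind it (grip_point_offset is the distance from the TCP to the grasp point, in m); y points along the fingers, x is the direction in which the jaws open and shut, and the axes are right-handed (so a half turn about y gives the same grasp; the last joint's range is limited). The gripper opens to 87 mm and grips with 3 to 60 N. Pads are 19 mm wide; open, the fingers measure 117 mm over their backs; the gripper's body (75 mm by 190 mm) begins 51 mm behind the grasp point.
Start: joints at [60.304, 30.224, 82.088, -0, 67.689, -10.227], TCP at [0.208, 0.589, 0.223] pointing down, gripper open.
Joint ranges: [-176.69, 176.69], [-43.24, 126.21], [12.49, 139.97], [-82, 262], [0, 151.66], [-163.58, 163.58]. Speed limits (degrees/s): [159.86, 159.86, 180, 180, 180, 180].

### API

Orientations are given as a 3x3 rotation matrix whose columns are the frame's x, y, z axes.
In Python, from rig import * gives the robot as it stands.
- The arm moves only by the tool send_rows, never from a script. Its argument "moves" is text: rows parted by semicolons, each of 5 numbers parted by spaces: the finger opening in mm, from 0 to 87, then the shift along the tool's x, y, z in mm, then the turn about the tool's y in degrees. In form: fingers dx dy dz yaw; .... A call has 1 to 20 rows; each row shifts and turns the commanded pose from where the row before left it, along the tool's axes as they then stand; what a row does not reach is not made up. A row lasts 1/12 s, in which the tool goes at most 41.7 mm and 7.16 degrees, less where a joint would pass 70% of its speed; a pose out of reach is approached as far as the arm can. A call is refused whole if a number of a shift passes 41.7 or a number of a turn 7.16, either way. A call with a gripper value outside its range is refused whole. The fingers move at their own pace and stop on an object; the grip force is fixed at half the most. Time passes only in rows, so rows that do not move let the fingers close. It gives the time, the measured TCP pose, the force and the opening at its end, in the units of the state.
- read_state(): the state, without advancing time (a new reading comes with each control period).
- capture(name): name is "side" or "top"; returns a dict with "image" (400x640x3 uint8, blue, green, red), "z_map" (400x640 float32, m along the optical axis (not along the pixel's ray), 0 where there is no reading), "mtx" (3x3 intrinsics, pixels), "origin" and "rotation" of the camera in the world. Camera axes: x right, y up, looking along -z (the intrinsics and any distortion apply to the point x, -y, -z); pixel columns grow to the right and rows downward; lengths in m; the calibration is good to about 2 mm. A picture is of the moment at which its call begins.
- hand_in(): hands the job in, once; it reports no verdict.
Trained networks look in a picture, given as the dict that the camera call returned (one of the last four; its "shot" number tells which), for a name from the list of things; names that differ only in an ending like _2 or _b are one class to them, and where a whole thing is asked for, a point or a joint stands for the part that bears it (a point fixed in the world has none). Each returns a list of dicts, best first, with "p" (0 to 1); they miss things now and then, are a little off and sometimes report something else, mostly with a low value. They report only what shows in the picture. A call takes as long as a camera call. They do not tell look-alikes from the thing itself.
- search_frame(picture, name): "bbox" ([left, top, right, bottom] in pixels, round what is visible of it).
- masks_of(picture, name): "region" (400x640 bool, what is visible of it) and "bbox" ([left, top, right, bottom] in pixels, round what is visible of it).
- mark_of(picture, name): "pixel" ([row, column] in pixels: a listed point, or the origin of a listed thing).
The state is a dict: "time_s": time; "joint_positions": joint angles; "qvel": joint speeds; "tau": joint torques, N m; "position": TCP position; "tcp_rot": TCP orientation; "force": force on the tool from outside, world axes, zero at the start; "moment": the same for the moment, N m; "opening": opening from 0.0 (shut) to 1.0 (fully open).
Only numpy, scipy, OpenCV 4.12 (cv2) and the standard library are available. Lean on these libraries where they do the work, as an engineer would, in place of code of your own. Each camera call takes 0.05 s, during which the arm holds its last target. There are 200 camera calls.

## Working session

There is one attempt and no reset: what is moved stays moved. The work goes in short steps, Python scripts to look and compute and a tool call to move; the robot and the scene stay as the last step left them, time stands still between calls to the robot, and variables do not carry over. Pictures are saved under pics/ and viewed, about 8 in all and at most 12, crops included, and the job is handed in when it is done.

Besides the shell and the picture viewer there is one more tool, called after ">>>" as name(argument=value, ...) on one line, values as JSON. send_rows: Moves the arm, as the interface text tells. Its arguments: {"type":"object","properties":{"moves":{"type":"string"}},"required":["moves"]}

```bash
ls; mkdir -p pics; cat > h.py <<'E'
from rig import *
import numpy as np, cv2
def ray(c,px):  # px (row,col)
    K=c["mtx"]; d=np.linalg.inv(K)@np.array([px[1],px[0],1.0]); d=np.array([d[0],-d[1],-d[2]])
    return np.array(c["origin"]), np.array(c["rotation"])@d
def at_depth(c,px):
    r,q=int(round(px[0])),int(round(px[1])); o,d=ray(c,px); return o+d*float(c["z_map"][r,q])
def at_z(c,px,z):
    o,d=ray(c,px); return o+d*(z-o[2])/d[2]
def cloud(c):
    K=c["mtx"]; z=c["z_map"]; v,u=np.mgrid[0:z.shape[0],0:z.shape[1]]
    P=np.stack([(u-K[0,2])/K[0,0]*z,-(v-K[1,2])/K[1,1]*z,-z],-1)
    return P@np.array(c["rotation"]).T+np.array(c["origin"])
E
python3 - <<'E'
from h import *
np.set_printoptions(precision=4,suppress=True)
s=read_state(); print(s)
for n in("top","side"):
    c=capture(n); cv2.imwrite(f"pics/{n}0.png",c["image"]); print(n,c["origin"],c["rotation"],c["mtx"],{k:v for k,v in c.items() if k not in("image","z_map","origin","rotation","mtx")})
    for t in("puller_grip","block_top","well","heater","stand","tray","puller_shoulder","bottle","jar"):
        for m in mark_of(c,t)[:3]: print(t,m["p"],m["pixel"],at_depth(c,m["pixel"]))
E
```

```text
pics
{'time_s': 0.0, 'joint_positions': array([ 60.3041,  30.2789,  82.1564,  -0.0002,  67.6884, -10.2256]), 'qvel': array([ 0.0571, -0.0903,  0.0773, -0.0218,  0.0355,  0.0579]), 'tau': array([  0.0003, -44.0037, -17.6591,   0.0634,   0.0582,  -0.0002]), 'position': array([0.2079, 0.5886, 0.2216]), 'tcp_rot': array([[ 0.3333, -0.0011, -0.9428],
       [ 0.9428, -0.0019,  0.3333],
       [-0.0021, -1.    ,  0.0004]]), 'force': array([ 0.106 , -0.2125,  0.7195]), 'moment': array([ 0.0243, -0.046 , -0.0603]), 'opening': 0.9962452944106747}
top [ 0.4837 -0.0483  1.0138] [[-0.0177  0.9962 -0.0849]
 [-0.9998 -0.0167  0.0127]
 [ 0.0112  0.0851  0.9963]] [[387.483    0.     313.3925]
 [  0.     387.483  203.2855]
 [  0.       0.       1.    ]] {'shot': 1}
puller_grip 0.96 [244.6, 470.3] [ 0.458  -0.4231  0.1114]
puller_grip 0.9 [300.0, 397.4] [ 0.3347 -0.2485  0.1113]
puller_grip 0.59 [206.9, 418.5] [ 0.5479 -0.3055  0.1124]
block_top 0.94 [196.3, 268.3] [0.5845 0.0511 0.0566]
well 0.94 [196.9, 268.9] [0.5828 0.0494 0.0586]
heater 0.74 [202.0, 290.5] [ 0.566  -0.0056  0.0951]
stand 0.85 [25
[... 950 characters left out ...]
.0874]
well 0.66 [166.1, 258.0] [0.4359 0.3114 0.0033]
heater 0.6 [215.2, 320.6] [ 0.5395 -0.1263  0.0808]
heater 0.47 [283.9, 290.8] [ 0.4312 -0.3201  0.0596]
stand 0.89 [304.2, 289.4] [ 0.4217 -0.3544  0.04  ]
stand 0.62 [230.8, 411.6] [ 0.7702 -0.1556  0.0187]
tray 0.6 [286.4, 289.8] [ 0.4291 -0.3194  0.0527]
tray 0.59 [166.0, 257.1] [0.4331 0.3137 0.0028]
puller_shoulder 0.95 [281.1, 237.9] [ 0.3297 -0.2607  0.0344]
puller_shoulder 0.93 [281.8, 292.3] [ 0.4346 -0.3184  0.0629]
puller_shoulder 0.79 [282.3, 343.0] [ 0.5404 -0.319   0.0401]
bottle 0.62 [191.2, 376.8] [0.7572 0.0599 0.012 ]
bottle 0.51 [232.3, 412.3] [ 0.7753 -0.1513  0.0102]
jar 0.59 [228.5, 409.0] [ 0.7645 -0.151   0.0236]
```

```bash
python3 - <<'E'
import cv2,numpy as np
a=cv2.imread("pics/top0.png");b=cv2.imread("pics/side0.png")
cv2.imwrite("pics/both_top.png",a)
w=cv2.resize(a[150:240,220:320],None,fx=4,fy=4,interpolation=cv2.INTER_CUBIC)
s=cv2.resize(a[190:320,370:490],None,fx=3.3,fy=3.3,interpolation=cv2.INTER_CUBIC)
H=max(w.shape[0],s.shape[0]);pad=lambda i:cv2.copyMakeBorder(i,0,H-i.shape[0],0,0,0)
cv2.imwrite("pics/crop1.png",np.hstack([pad(w),pad(s)])[:600,:800])
E
```

```text
(no output)
```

View pics/top0.png

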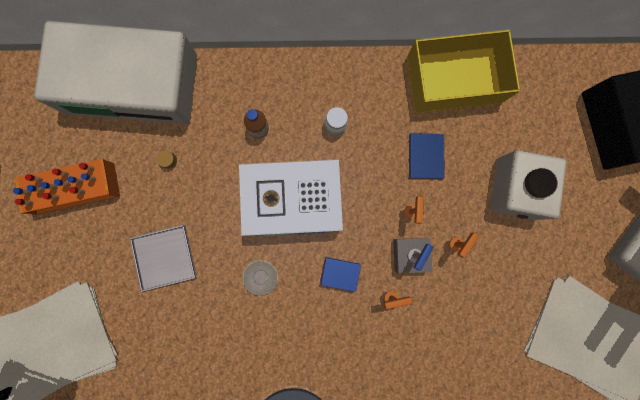

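View pics/side0.png

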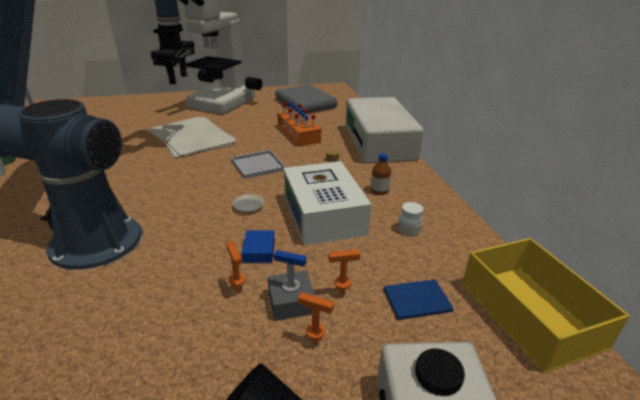

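View pics/crop1.png

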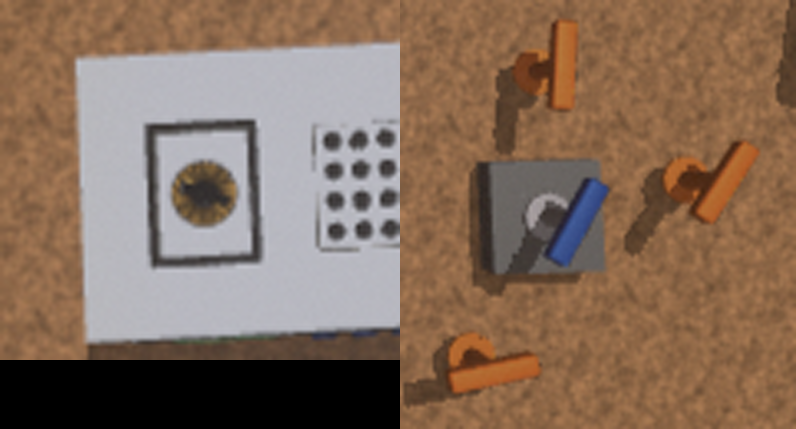

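The top view shows the blue puller in the grey stand near (245–256, 410–420), three orange look-alikes round it, the heater bush at (196, 269) and the tray at (257, 163). In the side view everything is upright. Next I measure the poses precisely.

```bash
cat > m1.py <<'E'
from h import *
np.set_printoptions(precision=4,suppress=True)
cs=[capture("top") for _ in range(4)]; c=cs[-1]
c["image"]=np.mean([x["image"].astype(float) for x in cs],0).astype(np.uint8)
P=cloud(c); hsv=cv2.cvtColor(c["image"],cv2.COLOR_BGR2HSV)
m=(hsv[...,0]>100)&(hsv[...,0]<125)&(hsv[...,1]>130)&(P[...,2]>0.105)&(P[...,2]<0.14)
v,u=np.nonzero(m); k=(u>380)&(u<450); Q=P[m][k]; print("bar n",k.sum(),"z",np.percentile(Q[:,2],[5,50,95]))
top=Q[Q[:,2]>0.12] if (Q[:,2]>0.12).sum()>20 else Q
pts=np.array([at_z(c,(a,b),0.128)[:2] for a,b in zip(v[k],u[k])])*1000
r=cv2.minAreaRect(pts.astype(np.float32)); print("bar rect at z.128",r, pts.mean(0)); 
e=np.linalg.svd(pts-pts.mean(0))[2][0]; print("bar angle",np.degrees(np.arctan2(e[1],e[0])))
# rectified view heater top z=0.092, 0.5mm/px centred on bush
def rect(c,cx,cy,z,half,res):
    n=int(2*half/res); X,Y=np.meshgrid(np.arange(n),np.arange(n))
    W=np.stack([cx+half-Y*res,cy+half-X*res,np.full(X.shape,z)],-1)  # up=+x, left=+y
    q=(W-np.array(c["origin"]))@np.array(c["rotation"]); K=c["mtx"]
    U=K[0,0]*q[...,0]/-q[...,2]+K[0,2]; V=K[1,1]*-q[...,1]/-q[...,2]+K[1,2]
    return cv2.remap(c["image"],U.astype(np.float32),V.astype(np.float32),cv2.INTER_CUBIC)
R=rect(c,0.58,0.05,0.092,0.06,0.0003); cv2.imwrite("pics/well_rect.png",R)
T=rect(c,0.437,0.325,0.016,0.09,0.0004); cv2.imwrite("pics/tray_rect.png",T)
h2=cv2.cvtColor(R,cv2.COLOR_BGR2HSV); b=((h2[...,1]>90)).astype(np.uint8); b=cv2.morphologyEx(b,cv2.MORPH_CLOSE,np.ones((15,15)))
n,l,st,ce=cv2.connectedComponentsWithStats(b); i=1+np.argmax(st[1:,4]); print("bush",st[i],ce[i],"world",0.64-ce[i][1]*.0003,0.11-ce[i][0]*.0003)
# heater top
hm=(P[...,2]>0.09)&(P[...,2]<0.1)&(P[...,0]>0.45)&(P[...,0]<0.7)&(abs(P[...,1])<0.2)
g=cv2.morphologyEx(hm.astype(np.uint8),cv2.MORPH_OPEN,np.ones((3,3))); vv,uu=np.nonzero(g)
pt=np.array([at_z(c,(a,b),0.095)[:2] for a,b in zip(vv,uu)])*1000; print("heater",cv2.minAreaRect(pt.astype(np.float32)), "medz",np.median(P[...,2][g>0]))
# stand
sm=(P[...,2]>0.035)&(P[...,2]<0.052)&(hsv[...,1]<60); vv,uu=np.nonzero(sm&(np.arange(640)>390)&(np.arange(640)<436)); 
pt=np.array([at_z(c,(a,b),0.045)[:2] for a,b in zip(vv,uu)])*1000; print("stand",cv2.minAreaRect(pt.astype(np.float32)))
E
python3 m1.py
python3 - <<'E'
import cv2,numpy as np
a=cv2.imread("pics/well_rect.png");b=cv2.imread("pics/tray_rect.png")
b=cv2.resize(b,(400,400));cv2.imwrite("pics/rects.png",np.hstack([a,b]))
E
```

```text
bar n 159 z [0.1243 0.1271 0.1297]
bar rect at z.128 ((432.5428161621094, -308.0233459472656), (13.655101776123047, 60.38593673706055), 59.00190734863281) [ 432.0486 -307.8443]
bar angle 148.69651359459064
bush [ 165  152  124  119 7469] [226.3762 210.8035] world 0.5767589637166957 0.042087133485071634
heater ((577.9288330078125, -5.009239196777344), (169.96278381347656, 239.84999084472656), 1.9420987367630005) medz 0.09481333599316744
stand ((432.23089599609375, -307.6501770019531), (83.51185607910156, 85.41023254394531), 0.9427297115325928)
```

View pics/rects.png

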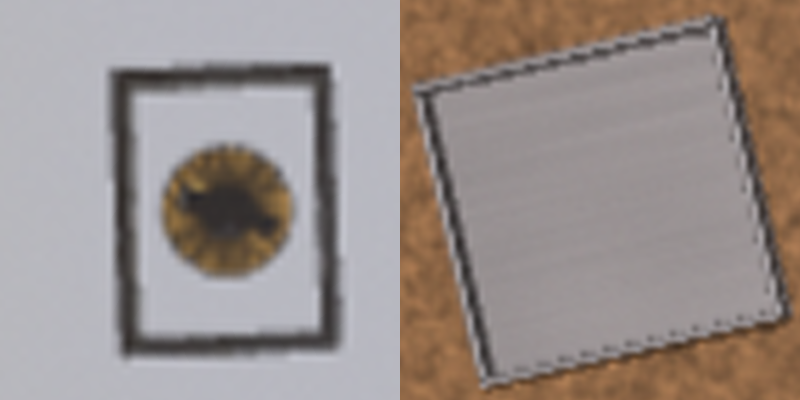

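Rectified view: bush centred in the well at about (226, 210). The slot ends are near (190, 195) and (268, 228), which puts the slot line at about 67° in the world. The tray is turned about 13°. Now I move to above the puller.

```bash
cat > plan.py <<'E'
import sys
from h import *
np.set_printoptions(precision=4,suppress=True)
def plan(t):
    s=read_state(); R=np.array(s["tcp_rot"]); d=(np.array(t[:3])-s["position"])*1000
    yaw=np.degrees(np.arctan2(R[1,0],R[0,0]))
    print("t",round(s["time_s"],2),"pos",s["position"],"yaw",round(yaw,2),"F",s["force"],"M",s["moment"],"op",round(s["opening"]*87,1),"J",s["joint_positions"])
    print("tool shift mm",R.T@d,"turn",(yaw-t[3]+180)%360-180)
if __name__=="__main__": plan([float(a) for a in sys.argv[1:5]])
E
python3 - <<'E'
from h import *
R=cv2.imread("pics/well_rect.png"); g=cv2.cvtColor(R,cv2.COLOR_BGR2GRAY).astype(float)
for c0 in((226.4,210.8),(228,211)):
  pr=[]
  for a in range(0,180,4):
    v=[]
    for r in np.arange(9.5,15,0.5)/0.3:
      for s in(1,-1):
        x=np.cos(np.radians(a))*r*s; y=np.sin(np.radians(a))*r*s   # world dx,dy in px
        v.append(g[int(round(c0[1]-x)),int(round(c0[0]-y))])
    pr.append(np.mean(v))
  print(c0,[f"{a}:{p:.0f}" for a,p in zip(range(0,180,4),pr)])
T=cv2.imread("pics/tray_rect.png"); h=cv2.cvtColor(T,cv2.COLOR_BGR2HSV); m=(h[...,1]<70).astype(np.uint8); m=cv2.morphologyEx(m,cv2.MORPH_OPEN,np.ones((7,7)))
k=max(cv2.findContours(m,0,2)[0],key=cv2.contourArea); r=cv2.minAreaRect(k); print(r,0.527-r[0][1]*.0004,0.415-r[0][0]*.0004)
E
```

```text
(226.4, 210.8) ['0:72', '4:73', '8:76', '12:79', '16:79', '20:77', '24:76', '28:76', '32:79', '36:85', '40:93', '44:102', '48:104', '52:95', '56:78', '60:63', '64:53', '68:50', '72:51', '76:54', '80:57', '84:61', '88:68', '92:74', '96:79', '100:84', '104:86', '108:85', '112:81', '116:76', '120:73', '124:74', '128:77', '132:79', '136:77', '140:73', '144:70', '148:70', '152:73', '156:77', '160:80', '164:80', '168:77', '172:74', '176:72']
(228, 211) ['0:73', '4:74', '8:76', '12:78', '16:78', '20:77', '24:76', '28:77', '32:80', '36:85', '40:93', '44:100', '48:102', '52:95', '56:79', '60:63', '64:53', '68:50', '72:50', '76:53', '80:56', '84:61', '88:68', '92:75', '96:79', '100:84', '104:86', '108:85', '112:81', '116:76', '120:73', '124:74', '128:77', '132:78', '136:77', '140:73', '144:70', '148:70', '152:73', '156:77', '160:79', '164:79', '168:77', '172:74', '176:73']
((225.6438751220703, 224.81341552734375), (353.3514404296875, 361.6331481933594), 76.98780059814453) 0.4370746337890625 0.32474244995117185
```

>>> send_rows(moves="60 -23.8 0 -24.4 0;60 -23.8 0 -24.4 0;60 -23.8 0 -24.4 0;60 -23.8 0 -24.4 0;60 -23.8 0 -24.4 0;60 -23.8 0 -24.4 0;60 -23.8 0 -24.4 0;60 -23.8 0 -24.4 0;60 -23.8 0 -24.4 0;60 -23.8 0 -24.4 0;60 -23.8 0 -24.4 0;60 -23.8 0 -24.4 0;60 -23.8 0 -24.4 0;60 -23.8 0 -24.4 0;60 -23.8 0 -24.4 0;60 -23.8 0 -24.4 0")

```text
time_s: 2.53
position: [0.4501, 0.0985, 0.2228]
tcp_rot: [[0.333, 0.001, -0.943], [0.943, 0.0, 0.333], [0.0, -1.0, -0.001]]
force: [0.9, -0.1, 0.3]
opening: 0.692
```

>>> send_rows(moves="60 -32.6 0 -9.9 0;60 -32.6 0 -9.9 0;60 -32.6 0 -9.9 0;60 -32.6 0 -9.9 0;60 -32.6 0 -9.9 0;60 -32.6 0 -9.9 0;60 -32.6 0 -9.9 0;60 -32.6 0 -9.9 0;60 -32.6 0 -9.9 0;60 -32.6 0 -9.9 0;60 -32.6 0 -9.9 0;60 -32.6 0 -9.9 0;60 0 0 0 5.7;60 0 0 0 5.7;60 0 0 0 0;60 0 0 0 0")

```text
time_s: 3.87
position: [0.4309, -0.3083, 0.2225]
tcp_rot: [[0.511, -0.0, -0.86], [0.86, 0.0, 0.511], [0.0, -1.0, 0.0]]
force: [-0.0, -0.5, -0.2]
opening: 0.688
```

```bash
python3 plan.py 0.4323 -0.3078 0.100 59
```

```text
t 3.87 pos [ 0.4309 -0.3083  0.2225] yaw 59.26 F [-0.0052 -0.5471 -0.1583] M [-0.0547 -0.0224 -0.0367] op 59.8 J [ -47.6781   22.9204   95.703     0.0019   61.3851 -106.9414]
tool shift mm [  1.1605 122.5137  -0.9193] turn 0.26244462153781
```

>>> send_rows(moves="60 1.2 15 -0.9 0;60 0 15 0 0;60 0 15 0 0;60 0 15 0 0;60 0 15 0 0;60 0 15 0 0;60 0 12 0 0;60 0 10 0 0;60 0 6 0 0;60 0 4.5 0 0;60 0 0 0 0;60 0 0 0 0")

```text
time_s: 4.87
position: [0.4327, -0.3079, 0.1003]
tcp_rot: [[0.513, 0.0, -0.859], [0.859, -0.0, 0.513], [-0.0, -1.0, -0.001]]
force: [-0.3, 0.4, -0.0]
opening: 0.694
```

```bash
python3 plan.py 0.4323 -0.3078 0.100 59; python3 - <<'E'
from h import *
c=capture("side");cv2.imwrite("pics/s1.png",cv2.resize(c["image"][200:340,200:400],None,fx=4,fy=4,interpolation=cv2.INTER_CUBIC))
E
```

```text
t 4.87 pos [ 0.4327 -0.3079  0.1003] yaw 59.17 F [-0.2816  0.3735 -0.0496] M [-0.0252  0.0039 -0.0144] op 60.4 J [ -47.4964   33.5193  101.7772   -0.0017   44.6723 -106.6621]
tool shift mm [-0.1484  0.2877  0.3691] turn 0.1669891301493749
```

View pics/s1.png

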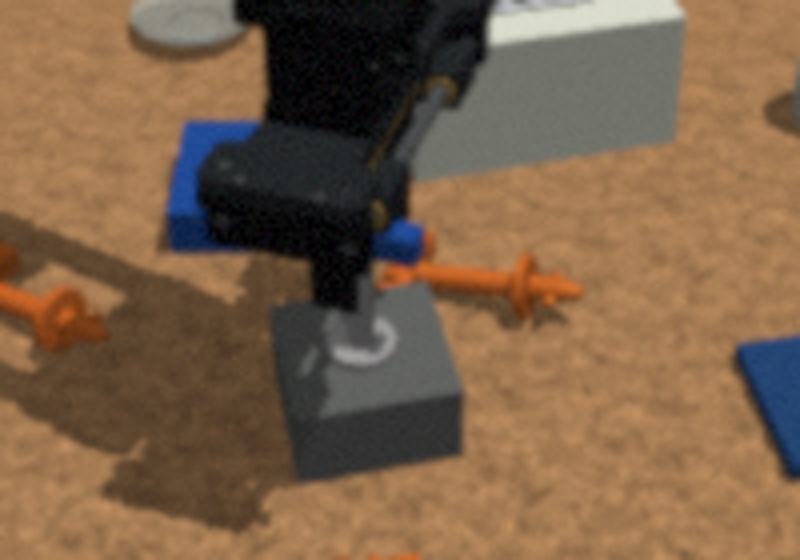

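An orange look-alike near (480, 280) in this crop is now lying down. I check the whole scene before closing.

```bash
python3 - <<'E'
from h import *
a=capture("top");b=capture("side")
A=cv2.resize(a["image"][150:350,330:530],(400,400),interpolation=cv2.INTER_CUBIC)
B=cv2.resize(b["image"][180:380,200:400],(400,400),interpolation=cv2.INTER_CUBIC)
cv2.imwrite("pics/s2.png",np.hstack([A,B]))
E
```

```text
(no output)
```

View pics/s2.png

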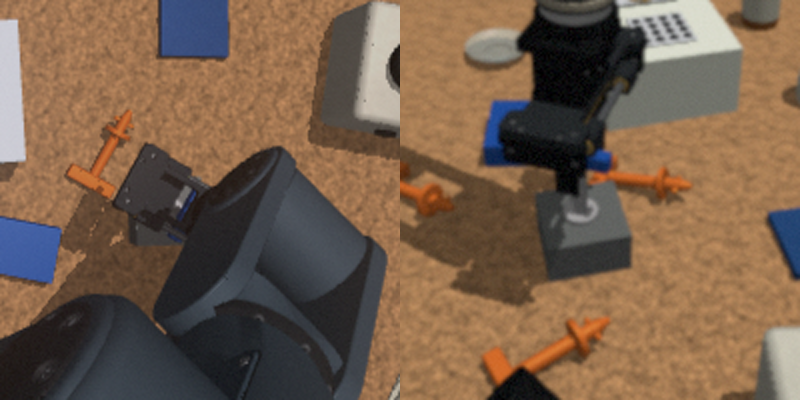

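All three look-alikes have toppled off their points, clear of the stand; the arm came no nearer to them than about 50 mm and felt no force. The jaws straddle the blue bar. I close and lift slowly.

>>> send_rows(moves="10 0 0 0 0;10 0 0 0 0;10 0 0 0 0;10 0 0 0 0;10 0 0 0 0;10 0 0 0 0;10 0 0 0 0;10 0 0 0 0;10 0 0 0 0;10 0 0 0 0")

```text
time_s: 5.85
position: [0.4324, -0.3079, 0.1]
tcp_rot: [[0.513, -0.0, -0.858], [0.858, -0.0, 0.513], [-0.0, -1.0, -0.0]]
force: [-0.8, -0.3, -0.4]
opening: 0.18
```

```bash
python3 plan.py 0.4323 -0.3078 0.100 59
```

```text
t 5.85 pos [ 0.4324 -0.3079  0.1   ] yaw 59.13 F [-0.8341 -0.298  -0.4187] M [-0.162   0.0313  0.0101] op 15.7 J [ -47.5151   33.5442  101.7983   -0.0084   44.654  -106.6385]
tool shift mm [-0.0159 -0.0088  0.1351] turn 0.12934862785934342
```

>>> send_rows(moves="10 0 -3 0 0;10 0 -5 0 0;10 0 -8 0 0;10 0 -10 0 0;10 0 -12 0 0;10 0 -15 0 0;10 0 -20 0 0;10 0 -20 0 0;10 0 -20 0 0;10 0 -20 0 0;10 0 -15 0 0;10 0 -12 0 0;10 0 0 0 0;10 0 0 0 0")

```text
time_s: 7.02
position: [0.4325, -0.3078, 0.2612]
tcp_rot: [[0.513, 0.001, -0.858], [0.858, -0.002, 0.513], [-0.001, -1.0, -0.002]]
force: [0.9, 0.8, -2.9]
opening: 0.176
```

```bash
python3 plan.py 0.5767 0.042 0.26 -21
```

```text
t 7.02 pos [ 0.4325 -0.3078  0.2612] yaw 59.14 F [ 0.9217  0.7851 -2.9245] M [-0.0116 -0.0051 -0.02  ] op 15.3 J [ -47.5028   20.2401   92.9716    0.0012   66.664  -106.6397]
tool shift mm [374.1835   0.844   55.6708] turn 80.13638925061935
```

>>> send_rows(moves="10 8 0 1.5 0;10 20 0 3 0;10 22 0 3.2 0;10 22 0 3.2 0;10 22 0 3.2 0;10 22 0 3.2 0;10 22 0 3.2 0;10 22 0 3.2 0;10 22 0 3.2 0;10 22 0 3.2 0;10 22 0 3.2 0;10 22 0 3.2 0;10 22 0 3.2 0;10 22 0 3.2 0;10 22 0 3.2 0;10 22 0 3.2 0;10 22 0 3.2 0;10 16.2 0 3.2 0;10 0 0 3.2 0")

```text
time_s: 8.6
position: [0.5741, 0.0471, 0.2586]
tcp_rot: [[0.511, -0.001, -0.86], [0.86, 0.002, 0.511], [0.001, -1.0, 0.002]]
force: [-0.3, -0.4, -2.0]
opening: 0.181
```

>>> send_rows(moves="10 0 0 0 3;10 0 0 0 6;10 0 0 0 6;10 0 0 0 6;10 0 0 0 6;10 0 0 0 6;10 0 0 0 6;10 0 0 0 6;10 0 0 0 6;10 0 0 0 6;10 0 0 0 6;10 0 0 0 6;10 0 0 0 6;10 0 0 0 4;10 0 0 0 0;10 0 0 0 0")

```text
time_s: 9.93
position: [0.5728, 0.0436, 0.2591]
tcp_rot: [[0.941, -0.002, 0.338], [-0.338, 0.0, 0.941], [-0.002, -1.0, -0.001]]
force: [-0.8, -0.1, -1.8]
opening: 0.182
```

```bash
python3 plan.py 0.5767 0.042 0.20 -20; python3 - <<'E'
from h import *
a=capture("top");b=capture("side")
for c in (a,b):
  for t in("puller_shoulder","block_top"):
    for m in mark_of(c,t)[:2]: print(t,m["p"],m["pixel"],at_depth(c,m["pixel"]))
B=cv2.resize(b["image"][90:240,220:420],(800,600),interpolation=cv2.INTER_CUBIC)
cv2.imwrite("pics/s3.png",B)
E
```

```text
t 9.93 pos [0.5728 0.0436 0.2591] yaw -19.77 F [-0.7995 -0.1469 -1.786 ] M [-0.1254  0.0563  0.0093] op 15.9 J [-6.7835 24.0278 86.9298 -0.0104 69.1845 12.9928]
tool shift mm [ 4.3508 59.1238 -0.1393] turn 0.22733665429782945
puller_shoulder 0.93 [319.6, 378.7] [ 0.27246497 -0.21969007  0.02137199]
puller_shoulder 0.73 [264.1, 461.2] [ 0.40676723 -0.43345858  0.02441904]
block_top 0.66 [198.7, 272.0] [ 0.5279188  -0.00614861  0.56674983]
puller_shoulder 0.87 [348.1, 289.2] [ 0.40394517 -0.44990126  0.03264275]
puller_shoulder 0.85 [267.1, 329.9] [ 0.52819616 -0.26017863  0.03385552]
block_top 0.65 [177.2, 320.4] [0.58294881 0.05287154 0.08318609]
```

View pics/s3.png

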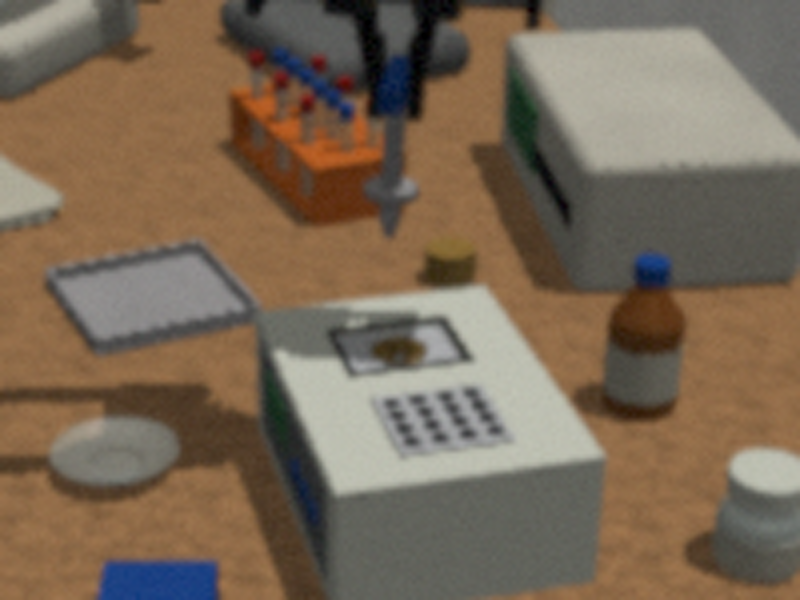

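The puller hangs upright over the bush, with its tip at (391, 235) and the bush at (397, 350). I centre it and descend to just inside the hole.

>>> send_rows(moves="10 2.2 0 0 0;10 2.2 5 -0.1 0;10 0 10 0 0;10 0 12 0 0;10 0 12 0 0;10 0 12 0 0;10 0 10 0 0;10 0 8 0 0;10 0 6 0 0;10 0 4 0 0;10 0 3 0 0;10 0 0 0 0;10 0 0 0 0")

```text
time_s: 11.32
position: [0.5783, 0.042, 0.1783]
tcp_rot: [[0.94, 0.001, 0.34], [-0.34, -0.0, 0.94], [0.001, -1.0, 0.0]]
force: [0.2, -0.3, -1.8]
opening: 0.184
```

```bash
python3 plan.py 0.5767 0.042 0.147 -20
```

```text
t 11.32 pos [0.5783 0.042  0.1783] yaw -19.87 F [ 0.2461 -0.3216 -1.7588] M [-0.0896  0.0927  0.0872] op 16.0 J [-6.8783 29.862  91.3085 -0.0009 58.7919 12.9883]
tool shift mm [-1.4762 31.3007 -0.5783] turn 0.13387590462068033
```

>>> send_rows(moves="10 -0.8 3 0 0;10 0 3 0 0;10 0 2 0 0;10 0 2 0 0;10 0 2 0 0;10 0 1 0 0;10 0 0 0 0")

```text
time_s: 11.9
position: [0.5778, 0.042, 0.1651]
tcp_rot: [[0.94, 0.001, 0.34], [-0.34, -0.001, 0.94], [0.001, -1.0, -0.0]]
force: [1.1, -1.2, -1.3]
opening: 0.184
```

```bash
cat > avg.py <<'E'
from h import *
np.set_printoptions(precision=4,suppress=True)
L=[]
for _ in range(6): capture("side"); L.append(read_state())
f=lambda k:np.mean([s[k] for s in L],0)
R=f("tcp_rot"); print("t",round(L[-1]["time_s"],2),"pos",f("position"),"sd",np.std([s["position"] for s in L],0),"yaw",np.degrees(np.arctan2(R[1,0],R[0,0])),"F",f("force"),"M",f("moment"),"op",f("opening")*87,"tilt",R[:2,1])
E
python3 avg.py
```

```text
t 12.2 pos [0.5777 0.0421 0.1652] sd [0.0001 0.0001 0.    ] yaw -19.8675695457366 F [ 1.1558 -0.9499 -2.2418] M [-0.4542 -0.2333  0.0015] op 15.69322527948638 tilt [ 0.001  -0.0004]
```

>>> send_rows(moves="10 0.7 0 -0.3 0;10 0 0 0 0")

```text
time_s: 12.37
position: [0.5778, 0.0419, 0.1651]
tcp_rot: [[0.94, -0.0, 0.34], [-0.34, 0.0, 0.94], [-0.0, -1.0, 0.0]]
force: [1.3, -1.2, -1.9]
opening: 0.182
```

```bash
python3 avg.py
```

```text
t 12.67 pos [0.5778 0.0419 0.1651] sd [0. 0. 0.] yaw -19.87052854415178 F [ 1.0973 -1.3562 -1.7357] M [-0.3631 -0.1767 -0.0162] op 15.793391442318546 tilt [-0.      0.0001]
```

>>> send_rows(moves="10 0 1 0 0;10 0 1 0 0;10 0 1 0 0;10 0 1 0 0;10 0 0 0 0")

```text
time_s: 13.08
position: [0.5779, 0.0417, 0.1608]
tcp_rot: [[0.94, 0.0, 0.34], [-0.34, -0.0, 0.94], [0.0, -1.0, -0.0]]
force: [0.9, -2.0, -2.0]
opening: 0.18
```

```bash
python3 avg.py
```

```text
t 13.38 pos [0.5778 0.0418 0.1609] sd [0. 0. 0.] yaw -19.865888845642782 F [ 1.5417 -1.4307 -2.2847] M [-0.5088 -0.3044  0.0255] op 15.685520449476103 tilt [-0.     -0.0001]
```

No push at 2 mm below the brass-contact height, so the lugs are entering the slots. I go on down.

>>> send_rows(moves="10 0 1.5 0 0;10 0 1.5 0 0;10 0 1.5 0 0;10 0 1.5 0 0;10 0 1.5 0 0;10 0 1.5 0 0;10 0 1.5 0 0;10 0 0 0 0;10 0 0 0 0")

```text
time_s: 14.13
position: [0.5775, 0.0418, 0.1502]
tcp_rot: [[0.94, -0.001, 0.34], [-0.34, 0.0, 0.94], [-0.001, -1.0, -0.0]]
force: [1.2, -2.0, -2.7]
opening: 0.18
```

```bash
python3 avg.py
```

```text
t 14.43 pos [0.5775 0.0418 0.1502] sd [0. 0. 0.] yaw -19.870607245705415 F [ 1.4562 -1.3345 -3.6816] M [-0.4504 -0.3697  0.021 ] op 15.428098299844377 tilt [-0.0008  0.    ]
```

>>> send_rows(moves="10 0 1 0 0;10 0 1 0 0;10 0 0.7 0 0;10 0 0 0 0")

```text
time_s: 14.77
position: [0.5776, 0.0418, 0.1478]
tcp_rot: [[0.94, -0.0, 0.34], [-0.34, 0.0, 0.94], [-0.0, -1.0, -0.0]]
force: [0.4, -0.7, -1.4]
opening: 0.18
```

```bash
python3 avg.py
```

```text
t 15.07 pos [0.5777 0.0418 0.1478] sd [0. 0. 0.] yaw -19.86872737751622 F [ 1.2066 -1.5224 -1.7739] M [-0.4516 -0.1919  0.0034] op 15.819448741182553 tilt [-0.0003  0.    ]
```

>>> send_rows(moves="10 0 0.5 0 0;10 0 0.5 0 0;10 0 0 0 0")

```text
time_s: 15.32
position: [0.5778, 0.0418, 0.1469]
tcp_rot: [[0.94, -0.0, 0.34], [-0.34, -0.0, 0.94], [-0.0, -1.0, -0.0]]
force: [0.4, -1.7, -1.3]
opening: 0.177
```

```bash
python3 avg.py
```

```text
t 15.62 pos [0.5777 0.0418 0.1469] sd [0. 0. 0.] yaw -19.869314209563377 F [ 0.8156 -1.6419 -0.6065] M [-0.4242 -0.1015  0.0218] op 15.863627090166057 tilt [-0.0001  0.    ]
```

>>> send_rows(moves="10 0 0.5 0 0;10 0 0 0 0;10 0 0 0 2;10 0 0 0 3;10 0 0 0 3;10 0 0 0 0")

```text
time_s: 16.12
position: [0.578, 0.0418, 0.1468]
tcp_rot: [[0.884, 0.001, 0.468], [-0.468, -0.0, 0.884], [0.001, -1.0, 0.0]]
force: [-0.7, -1.8, 3.3]
opening: 0.18
```

```bash
python3 avg.py
```

```text
t 16.42 pos [0.578  0.0418 0.1468] sd [0. 0. 0.] yaw -27.81703079380559 F [ 0.01   -1.2923  3.9713] M [-0.4188  0.0469 -0.0249] op 15.564456678080935 tilt [ 0.0007 -0.0001]
```

>>> send_rows(moves="10 0 0 0 4;10 0 0 0 4;10 0 0 0 4;10 0 0 0 4;10 0 0 0 4;10 0 0 0 0")

```text
time_s: 16.92
position: [0.5784, 0.0417, 0.1467]
tcp_rot: [[0.67, 0.001, 0.742], [-0.742, -0.0, 0.67], [0.001, -1.0, 0.001]]
force: [1.0, -1.7, 4.7]
opening: 0.179
```

```bash
python3 avg.py
```

```text
t 17.22 pos [0.5783 0.0417 0.1467] sd [0. 0. 0.] yaw -47.77867010638788 F [ 0.8378 -1.1488  5.1665] M [-0.489  -0.0879 -0.0208] op 15.590652943119608 tilt [ 0.0012 -0.0001]
```

>>> send_rows(moves="10 0 0 0 4;10 0 0 0 4;10 0 0 0 4;10 0 0 0 4;10 0 0 0 4;10 0 0 0 0")

```text
time_s: 17.72
position: [0.5779, 0.0417, 0.1465]
tcp_rot: [[0.377, 0.0, 0.926], [-0.926, -0.0, 0.377], [0.001, -1.0, 0.0]]
force: [0.1, -1.5, 5.2]
opening: 0.178
```

```bash
python3 avg.py
```

```text
t 18.02 pos [0.5779 0.0417 0.1465] sd [0. 0. 0.] yaw -67.72973397474195 F [ 0.2592 -1.3191  5.4352] M [-0.581   0.0062 -0.0159] op 15.709673134841813 tilt [ 0.0003 -0.0003]
```

>>> send_rows(moves="10 0 0 0 4;10 0 0 0 4;10 0 0 0 4;10 0 0 0 3;10 0 0 0 0")

```text
time_s: 18.43
position: [0.5779, 0.0416, 0.1464]
tcp_rot: [[0.126, 0.0, 0.992], [-0.992, -0.001, 0.126], [0.001, -1.0, 0.0]]
force: [0.4, -2.0, 4.5]
opening: 0.181
```

```bash
python3 avg.py
```

```text
t 18.73 pos [0.5779 0.0416 0.1464] sd [0. 0. 0.] yaw -82.73654585953413 F [ 0.6005 -2.4164  4.0966] M [-0.7064  0.0164  0.148 ] op 15.615682109799943 tilt [ 0.0003 -0.0005]
```

Torque is rising after 63°, so the stop is near. A few degrees more to confirm it.

>>> send_rows(moves="10 0 0 0 2;10 0 0 0 2;10 0 0 0 0")

```text
time_s: 18.98
position: [0.5778, 0.0416, 0.1464]
tcp_rot: [[0.056, 0.0, 0.998], [-0.998, -0.001, 0.056], [0.001, -1.0, 0.0]]
force: [0.5, -3.3, 4.4]
opening: 0.178
```

```bash
python3 avg.py
```

```text
t 19.28 pos [0.5778 0.0417 0.1464] sd [0. 0. 0.] yaw -86.80059872616323 F [ 1.1058 -2.4746  4.0046] M [-0.7929  0.05    0.2905] op 15.640354449118345 tilt [ 0.0001 -0.0003]
```

Stop reached: 0.29 N m. Now I draw it gently straight up.

>>> send_rows(moves="10 0 -0.7 0 0;10 0 -0.7 0 0;10 0 -0.7 0 0;10 0 -0.7 0 0;10 0 -0.7 0 0;10 0 -0.7 0 0;10 0 -0.7 0 0;10 0 -0.7 0 0")

```text
time_s: 19.95
position: [0.5765, 0.0422, 0.1512]
tcp_rot: [[0.055, -0.003, 0.999], [-0.999, 0.001, 0.055], [-0.001, -1.0, -0.003]]
force: [0.4, -0.9, -10.7]
opening: 0.183
```

```bash
python3 avg.py
```

```text
t 20.25 pos [0.5767 0.0421 0.1516] sd [0.0001 0.     0.0001] yaw -86.86901931245517 F [ -0.0028  -0.9703 -10.4818] M [-0.3095  0.1131  0.2046] op 15.757778221049088 tilt [-0.0024  0.0005]
```

>>> send_rows(moves="10 0 -1.5 0 0;10 0 -1.5 0 0;10 0 -1.5 0 0;10 0 -1.5 0 0;10 0 -1.5 0 0;10 0 -1.5 0 0;10 0 -1.5 0 0;10 0 -1.5 0 0;10 0 -1.5 0 0;10 0 -1.5 0 0")

```text
time_s: 21.08
position: [0.5779, 0.0419, 0.1671]
tcp_rot: [[0.055, 0.0, 0.999], [-0.999, 0.0, 0.055], [-0.0, -1.0, 0.0]]
force: [-0.1, -0.6, -11.5]
opening: 0.183
```

```bash
python3 avg.py
```

```text
t 21.38 pos [0.578  0.0418 0.1674] sd [0. 0. 0.] yaw -86.8678436925097 F [-0.7708 -0.4566 -8.7963] M [-0.1755  0.3495  0.2041] op 15.665822599441567 tilt [ 0.0007 -0.    ]
```

>>> send_rows(moves="10 0 -1.6 0 0;10 0 -1.6 0 0;10 0 -1.6 0 0;10 0 -1.6 0 0;10 0 -1.6 0 0;10 0 -1.6 0 0;10 0 -1.6 0 0;10 0 -1.6 0 0;10 0 -1.6 0 0;10 0 -1.6 0 0;10 0 -1.6 0 0;10 0 -1.6 0 0;10 0 -1.6 0 0;10 0 -1.6 0 0;10 0 -1.6 0 0")

```text
time_s: 22.63
position: [0.5778, 0.0418, 0.1912]
tcp_rot: [[0.055, 0.0, 0.999], [-0.999, 0.0, 0.055], [0.0, -1.0, 0.0]]
force: [-0.3, -0.9, -10.4]
opening: 0.182
```

```bash
python3 avg.py
```

```text
t 22.93 pos [0.578  0.0418 0.1915] sd [0. 0. 0.] yaw -86.87119115286633 F [-0.6277 -0.3059 -7.9377] M [-0.1607  0.266   0.1393] op 15.746002173517207 tilt [ 0.0008 -0.0001]
```

>>> send_rows(moves="10 0 -1.6 0 0;10 0 -1.6 0 0;10 0 -1.6 0 0;10 0 -1.6 0 0;10 0 -1.6 0 0;10 0 -1.6 0 0;10 0 -1.6 0 0;10 0 -1.6 0 0;10 0 -1.6 0 0;10 0 -1.6 0 0;10 0 -1.6 0 0;10 0 -1.6 0 0;10 0 -2 0 0;10 0 -3 0 0;10 0 -4 0 0;10 0 -5 0 0;10 0 -6 0 0;10 0 -5 0 0;10 0 -3 0 0;10 0 0 0 0")

```text
time_s: 24.6
position: [0.5785, 0.0418, 0.2394]
tcp_rot: [[0.055, 0.002, 0.999], [-0.999, -0.0, 0.055], [0.0, -1.0, 0.002]]
force: [0.6, 0.4, -6.4]
opening: 0.18
```

```bash
python3 avg.py; python3 plan.py 0.437 0.3247 0.24 -87; python3 - <<'E'
from h import *
b=capture("side")
cv2.imwrite("pics/s4.png",cv2.resize(b["image"][80:240,200:420],(800,580),interpolation=cv2.INTER_CUBIC))
E
```

```text
t 24.9 pos [0.5776 0.0418 0.2381] sd [0.0002 0.     0.0004] yaw -86.86831028842919 F [-0.3715  0.0626 -6.3075] M [-0.0579  0.1882  0.0143] op 15.568719120425632 tilt [-0.0002  0.    ]
t 24.9 pos [0.5775 0.0419 0.2378] yaw -86.87 F [-1.0655 -0.7298 -6.793 ] M [-0.0365  0.1749 -0.0079] op 15.3 J [-6.9063 25.685  87.8212 -0.0009 66.5426 79.9615]
tool shift mm [-290.0989   -2.0779 -124.8385] turn 0.13259243945105936
```

View pics/s4.png

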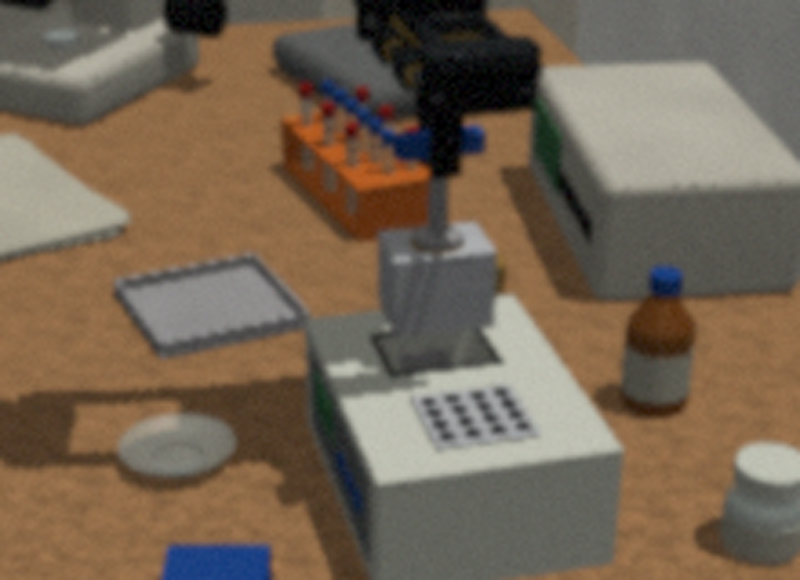

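The block is out and hangs upright from the puller at (437, 280), clear of the rim. I carry it to the tray smoothly.

>>> send_rows(moves="10 -3 0 -1.3 0;10 -7 0 -3 0;10 -12 0 -5.2 0;10 -16 0 -6.9 0;10 -20 0 -8.6 0;10 -20 0 -8.6 0;10 -20 0 -8.6 0;10 -20 0 -8.6 0;10 -20 0 -8.6 0;10 -20 0 -8.6 0;10 -20 0 -8.6 0;10 -20 0 -8.6 0;10 -20 0 -8.6 0;10 -20 0 -8.6 0;10 -16 0 -6.9 0;10 -14 0 -6 0;10 -11 0 -4.7 0;10 -7 0 -3 0;10 -3 0 -1.3 0;10 0 0 0 0")

```text
time_s: 26.62
position: [0.4373, 0.3241, 0.2382]
tcp_rot: [[0.056, -0.0, 0.998], [-0.998, -0.0, 0.056], [0.0, -1.0, -0.0]]
force: [0.1, -0.7, -5.0]
opening: 0.18
```

```bash
python3 avg.py;  python3 plan.py 0.437 0.3247 0.119 -87
```

```text
t 26.92 pos [0.4382 0.3231 0.2381] sd [0.0002 0.0002 0.    ] yaw -86.90447433028142 F [ 0.0002 -0.0597 -5.9697] M [-0.0603  0.1553  0.0038] op 15.742665798654523 tilt [ 0.0001 -0.0004]
t 26.92 pos [0.4383 0.323  0.2381] yaw -86.94 F [-0.3127  0.2362 -6.8454] M [-0.0572  0.1566  0.0218] op 15.8 J [ 24.6255  22.9316  92.6667  -0.01    64.404  111.5694]
tool shift mm [ -1.8148 119.1303  -1.242 ] turn 0.06045736834289528
```

>>> send_rows(moves="10 -1.8 3 -1.2 0;10 0 7 0 0;10 0 10 0 0;10 0 12 0 0;10 0 12 0 0;10 0 12 0 0;10 0 12 0 0;10 0 12 0 0;10 0 10 0 0;10 0 8 0 0;10 0 6 0 0;10 0 4 0 0;10 0 3 0 0;10 0 2 0 0;10 0 0 0 0")

```text
time_s: 28.17
position: [0.4367, 0.3254, 0.1251]
tcp_rot: [[0.055, 0.0, 0.999], [-0.999, 0.0, 0.055], [-0.0, -1.0, 0.0]]
force: [0.1, -0.4, -5.7]
opening: 0.181
```

```bash
python3 avg.py
```

```text
t 28.47 pos [0.4369 0.3255 0.1255] sd [0.0001 0.     0.0001] yaw -86.86789518824418 F [-0.3023 -0.1005 -5.9076] M [-0.0716  0.1496  0.0023] op 15.685613103363396 tilt [0.0008 0.0004]
```

>>> send_rows(moves="10 0 0.8 0 0;10 0 0.8 0 0;10 0 0.8 0 0;10 0 0.8 0 0;10 0 0.6 0 0;10 0 0.6 0 0;10 0 0.6 0 0;10 0 0 0 0")

```text
time_s: 29.13
position: [0.4365, 0.3253, 0.12]
tcp_rot: [[0.055, -0.0, 0.999], [-0.999, -0.0, 0.055], [0.0, -1.0, -0.0]]
force: [0.0, 0.2, -5.8]
opening: 0.179
```

```bash
python3 avg.py
```

```text
t 29.43 pos [0.4366 0.3253 0.1201] sd [0.     0.     0.0001] yaw -86.86829736651825 F [ 0.2463 -0.34   -6.3989] M [-0.053   0.1452 -0.0184] op 15.494930194192042 tilt [-0. -0.]
```

>>> send_rows(moves="10 0 0.5 0 0;10 0 0.5 0 0;10 0 0.5 0 0;10 0 0 0 0")

```text
time_s: 29.77
position: [0.4368, 0.3254, 0.1187]
tcp_rot: [[0.055, 0.0, 0.999], [-0.999, 0.0, 0.055], [-0.0, -1.0, 0.0]]
force: [1.1, -0.0, -4.8]
opening: 0.18
```

```bash
python3 avg.py
```

```text
t 30.07 pos [0.4367 0.3254 0.1187] sd [0. 0. 0.] yaw -86.8688695916208 F [ 0.1427  0.3195 -5.2265] M [-0.0383  0.1516  0.0098] op 15.735406748348266 tilt [0.0003 0.0001]
```

>>> send_rows(moves="10 0 0.4 0 0;10 0 0.4 0 0;10 0 0 0 0")

```text
time_s: 30.32
position: [0.437, 0.3255, 0.1186]
tcp_rot: [[0.055, 0.001, 0.999], [-0.999, 0.0, 0.055], [-0.0, -1.0, 0.001]]
force: [0.3, -1.4, 1.1]
opening: 0.179
```

```bash
python3 avg.py
```

```text
t 30.62 pos [0.437  0.3255 0.1185] sd [0. 0. 0.] yaw -86.86632758684286 F [-0.2259 -0.2299  3.7717] M [-0.168   0.3177  0.003 ] op 15.77615589181455 tilt [0.0012 0.0005]
```

It sits on the tray floor with a light load. I release and rise.

>>> send_rows(moves="10 0 -0.3 0 0;20 0 0 0 0;30 0 0 0 0;50 0 0 0 0;50 0 0 0 0;50 0 0 0 0;50 0 0 0 0;50 0 0 0 0;50 0 -3 0 0;50 0 -6 0 0;50 0 -10 0 0;50 0 -15 0 0;50 0 -20 0 0;50 0 -25 0 0;50 0 -25 0 0;50 0 -20 0 0;50 0 0 0 0;50 0 0 0 0")

```text
time_s: 32.12
position: [0.4373, 0.3257, 0.2442]
tcp_rot: [[0.055, 0.004, 0.998], [-0.998, 0.002, 0.055], [-0.002, -1.0, 0.004]]
force: [-0.1, 0.3, -0.1]
opening: 0.575
```

```bash
python3 avg.py; python3 - <<'E'
from h import *
a=capture("top");b=capture("side")
B=cv2.resize(b["image"][80:230,180:380],(400,300),interpolation=cv2.INTER_CUBIC)
A=cv2.resize(a["image"][180:330,60:260],(400,300),interpolation=cv2.INTER_CUBIC)
A2=cv2.resize(a["image"],(480,300)); B2=cv2.resize(b["image"],(320,300)) 
cv2.imwrite("pics/s5.png",np.vstack([np.hstack([A,B]),np.hstack([A2,B2])]))
E
```

```text
t 32.42 pos [0.4359 0.325  0.2414] sd [0.0002 0.0001 0.0007] yaw -86.86859314707547 F [-0.0775 -0.1665 -0.0979] M [-0.0619  0.1593 -0.0276] op 49.99771981547187 tilt [-0.0017 -0.0008]
```

View pics/s5.png

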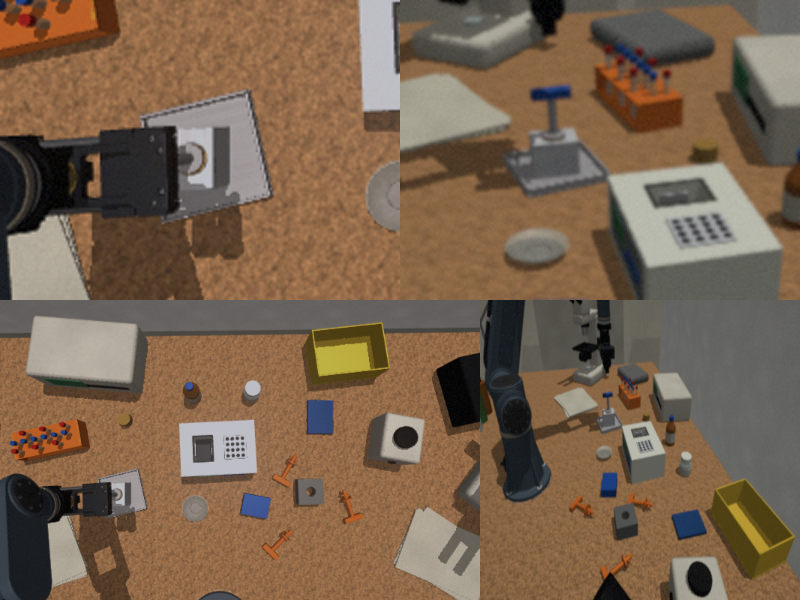

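The block stands upright in the tray at about (555, 150) in the side crop, with the puller in it and the gripper clear above. The well is empty and the bystanders are in place. I hand in.

```bash
python3 -c "
from rig import *
print(hand_in())"
```

```text
the job is handed in; nothing more can be done
None
```

The block is out of the heater and standing upright in the steel tray with the puller still in it. The job was handed in at about 32 s of the 67 s allowed.

- **Fit and screw:** I gripped the blue puller by its bar and lowered it with the lugs lined up on the slots, at about 70° in the world frame. The lugs went straight into the slots with no push over brass. I then turned it clockwise about 67°, to the stop, where it read 0.29 N m.
- **Draw and place:** I drew the block straight up. The highest upward-pull reading was about 11 N, and side load stayed under about 4 N. It went down in the tray with about 4 N of push, and then I released it and rose clear.
- **Last checks:** In the final pictures the block is upright in the tray with the puller in it. The well is empty, and the bottle, jar, dish, slide box, notebook and weight appear to be in place. The wrist reads no load and the gripper is clear above the puller.

**Look-alikes toppled:** the three orange look-alikes, which seemed to be standing on their pointed tips at the start, were already lying down when I looked just before the grasp. By my figures the gripper stayed about 50 mm or more from them. The wrist felt no force at the points I read it, so I believe they fell on their own. I did not see it happen and left them alone.

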